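Strip a drum-drive unit into its parts trays

ROBOT

A 7-joint arm with a two-finger parallel gripper is mounted at the origin on the work surface. World frame = base frame: x ahead of the robot, y to its left, z up, the work surface at z = 0. Lengths are in m, angles in rad, forces in N, time in s.
With the tool pointing down it reaches from about 0.35 to 0.9 m from the base axis. Payload 7.2 kg.
Tool frame: the origin (TCP) lies on the centre line of the jaws, within the pads' length; the fingertips stand 19 mm ahead of it and the grasp point (between the pads) is the TCP; z points along the fingers, y is the line along which they close (so a half turn about z gives the same grasp; the last joint's range is limited). The gripper opens to 88 mm and grips with 3 to 60 N. Pads are 20 mm wide; open, the fingers measure 115 mm over their backs; the gripper's body (75 mm by 178 mm) begins 61 mm behind the grasp point.
Start: joints at [1.059, 0.411, -0.013, 1.596, 0.006, 1.134, -0.082], TCP at [0.268, -0.564, 0.242] pointing down, gripper open.
Joint ranges: [-2.95, 2.95], [-0.29, 1.99], [-1.47, 1.44], [0.14, 2.54], [-1.03, 4.17], [0.13, 1.85], [-2.86, 2.86]. Speed limits (rad/s): [2.39, 2.39, 3.01, 3.01, 3.14, 3.14, 3.14].

INTERFACE

Orientations are given as a unit quaternion [w, x, y, z].
In Python, from bench import * gives the robot as it stands.
- The arm moves only by the tool apply_moves, never from a script. Its argument "motion" is one flat list of numbers, 5 for each row, row after row: the finger opening in cm, from 0 to 8.78, then the shift along the tool's x, y, z in cm, then the turn about the tool's z in degrees. In form: [jaw, x, y, z, spin, jaw, x, y, z, spin, ...]. A call has 1 to 20 rows; each row shifts and turns the commanded pose from where the row before left it, along the tool's axes as they then stand; what a row does not reach is not made up. A row lasts 1/8 s, in which the tool goes at most 62.5 mm and 10.7 degrees, less where a joint would pass 70% of its speed; a pose out of reach is approached as far as the arm can. A call is refused whole if a number of a shift passes 6.25 or a number of a turn 10.7, either way. A call with a gripper value outside its range is refused whole. The fingers move at their own pace and stop on an object; "squeeze" is the grip in N (left out, the last holds). Time passes only in rows, so rows that do not move let the fingers close. It gives the time, the measured TCP pose, the force, the opening and the grip force at its end, in the units of the state.
- read_state(): the state, without advancing time (a new reading comes with each control period).
- snapshot(name): name is "scene" or "top" or "wrist"; returns the picture (480x640x3 uint8, red, green, blue); there is no depth.
- get_calibration(name): a dict with "K" (3x3 intrinsics, pixels), "R" (3x3) and "t" (3): a world point X has camera coordinates R X + t. Camera axes: x right, y down, z forward; pixel columns grow to the right and rows downward; lengths in m; the calibration is good to about 2 mm. A picture is of the moment at which its call begins: read the wrist's pose just before it. get_calibration takes no time and is no camera call; for the wrist camera it gives the pose at the moment of the call.
- finish_job(): hands the job in; it is judged then, once.
The state is a dict: "time_s": time; "joint_pos": joint angles; "qd": joint speeds; "joint_efforts": joint torques, N m; "eef_pos": TCP position; "eef_rot": TCP orientation; "contact_force": force on the tool from outside, world axes, zero at the start; "ft_torque": the same for the moment, N m; "width": finger opening in m; "finger_force": force on a finger pad.
Only numpy, scipy, OpenCV 4.12 (cv2) and the standard library are available. Lean on these libraries where they do the work, as an engineer would, in place of code of your own. Each camera call takes 0.05 s, during which the arm holds its last target. There are 200 camera calls.

TASK

Strip the two shafts of the copier's drum-drive unit: lift off the stay that bridges them, then the clutch, bearing block, spur gear and belt pulley as each comes free, and lay every part flat in the pocket of its own foam tray, the one cut to its shape and size (the wheels and the clutch in the large, middle and small round pockets, the block in the square one, the stay in the oblong one). Set the parts down rather than dropping them, and leave all five seated and released.

Things in the scene. Friction and masses are not known exactly. Their poses are not given: they have to be found in the camera images.
- shaft_stay: Steel U-channel, open side up, bridging the tops of both shaft stacks: 20 wide (its x), 112 long (its y), 16 high; flanges 3 thick. Pinch it across its width at the middle. 13 mm holes at y = +-42 sit loosely over the two fixed upright shafts (8 thick, tops at z = 0.092): lift it straight up, first. Origin: centre of underside, z = 0.082 at the start; z up. 0.1 kg.
- clutch: Electromagnetic clutch: round dark steel body, bright top with 3 rivets, 42 mm diameter, 22 high, 13 bore. Starts as the upper part on either shaft, on the gear or the pulley, under one end of the stay. Origin: centre of underside, z = 0.060 at the start; z up along the bore. 0.18 kg.
- bearing_block: Square grey plastic block 42 x 42, 22 mm high, round steel bearing in its top, 13 bore. Starts as the upper part on the shaft without the clutch, on the gear or the pulley, under the stay's other end. x and y square to its sides. Origin: centre of underside, z = 0.060 at the start; z up. 0.1 kg.
- spur_gear: White plastic toothed wheel, 68 mm over the teeth, 20 thick, 13 bore. Starts lowest on either shaft, under the clutch or block, flat on the drive unit's fixed steel plate (130 x 200, top at z = 0.040). The 8 mm shaft stays: lift 55 mm to clear it. Origin: centre of underside, z = 0.040 at the start; z up along the bore. 0.09 kg.
- belt_pulley: Aluminium toothed-belt pulley with two plain round flanges, 54 mm over the flanges, 20 thick, 13 bore. Starts lowest on the shaft without the gear, under the clutch or block, flat on the same plate; shafts are 84 mm apart. Lift 55 mm to clear the shaft. Origin: centre of underside, z = 0.040 at the start; z up along the bore. 0.11 kg.
- stay_tray: Foam-lined tray for the shaft stay: dark slab 70 x 160 mm, 20 mm high, fixed on the bench, with one oblong 34 x 126 mm pocket in its middle, 6 mm deep (pocket floor 14 mm above the tray's underside). Origin: centre of its underside, under the pocket's centre; z up. The pocket's long side runs along the tray's y.
- clutch_tray: Foam-lined tray for the clutch: dark slab 104 x 104 mm, 20 mm high, fixed on the bench, with one round 56 mm (the smallest round one) pocket in its middle, 6 mm deep (pocket floor 14 mm above the tray's underside). Origin: centre of its underside, under the pocket's centre; z up.
- block_tray: Foam-lined tray for the bearing block: dark slab 104 x 104 mm, 20 mm high, fixed on the bench, with one square 56 x 56 mm pocket in its middle, 6 mm deep (pocket floor 14 mm above the tray's underside). Origin: centre of its underside, under the pocket's centre; z up. The pocket's sides run along the tray's x and y.
- gear_tray: Foam-lined tray for the spur gear: dark slab 104 x 104 mm, 20 mm high, fixed on the bench, with one round 82 mm (the largest) pocket in its middle, 6 mm deep (pocket floor 14 mm above the tray's underside). Origin: centre of its underside, under the pocket's centre; z up.
- pulley_tray: Foam-lined tray for the belt pulley: dark slab 104 x 104 mm, 20 mm high, fixed on the bench, with one round 68 mm (the middle-sized round one) pocket in its middle, 6 mm deep (pocket floor 14 mm above the tray's underside). Origin: centre of its underside, under the pocket's centre; z up.
Mind the look-alikes: they are no part of the job. What is shaped like the shaft_stay but black or brown is not meant.

How it is judged:
At the end, for the whole second after the job is handed in: Each of the five parts lies flat (within 4 degrees), right side up, on the floor of its own tray's pocket (height within 2.5 mm, centre within 12 mm of the pocket's centre), the stay along its pocket, all released and at rest (horizontal distance between shaft_stay and stay_tray below 0.012 m and z of shaft_stay in the frame of stay_tray between 0.0115 and 0.0165 m and angle between each of shaft_stay, clutch, bearing_block, spur_gear, belt_pulley's own z axis and vertical below 0.07 rad and linear speed of each of shaft_stay, clutch, bearing_block, spur_gear, belt_pulley below 0.02 m/s and angle between the y axis of shaft_stay and the y axis of stay_tray, either way round below 0.2 rad and horizontal distance between clutch and clutch_tray below 0.012 m and z of clutch in the frame of clutch_tray between 0.0115 and 0.0165 m and horizontal distance between bearing_block and block_tray below 0.012 m and z of bearing_block in the frame of block_tray between 0.0115 and 0.0165 m and horizontal distance between spur_gear and gear_tray below 0.012 m and z of spur_gear in the frame of gear_tray between 0.0115 and 0.0165 m and horizontal distance between belt_pulley and pulley_tray below 0.012 m and z of belt_pulley in the frame of pulley_tray between 0.0115 and 0.0165 m); the robot touches nothing.
It fails at once if a part is dropped: falls free, unheld, by more than about 30 mm ((linear speed of shaft_stay above 0.8 m/s and contact force between the fingers and shaft_stay below 0.05 N) or (linear speed of clutch above 0.8 m/s and contact force between the fingers and clutch below 0.05 N) or (linear speed of bearing_block above 0.8 m/s and contact force between the fingers and bearing_block below 0.05 N) or (linear speed of spur_gear above 0.8 m/s and contact force between the fingers and spur_gear below 0.05 N) or (linear speed of belt_pulley above 0.8 m/s and contact force between the fingers and belt_pulley below 0.05 N)).
It also fails if it takes over 120 s, if anything falls off the work surface, if the arm or the gripper's body presses on something with over 40 N, if the wrist force passes 120 N, or if a joint passes its speed limit or range.

## Working session

There is one attempt and no reset: what is moved stays moved. The work goes in short steps, Python scripts to look and compute and a tool call to move; the robot and the scene stay as the last step left them, time stands still between calls to the robot, and variables do not carry over. Pictures are saved under pics/ and viewed, at most 14 in all, crops included, and the job is handed in when it is done.

Besides the shell and the picture viewer there is one more tool, called after ">>>" as name(argument=value, ...) on one line, values as JSON. apply_moves: Moves the arm, as the interface text tells. Its arguments: {"type":"object","properties":{"motion":{"type":"array","items":{"type":"number"}},"squeeze":{"type":"number"}},"required":["motion"]}

```bash
mkdir -p pics; python3 - <<'E'
from bench import *
import cv2,numpy as np
s=read_state();print(s)
for n in ["scene","top"]:
    cv2.imwrite(f"pics/{n}0.png",cv2.cvtColor(snapshot(n),cv2.COLOR_RGB2BGR)); c=get_calibration(n);print(n,{k:np.round(v,4).tolist() for k,v in c.items()})
E
```

```text
{'time_s': 0.0, 'joint_pos': array([ 1.05880342,  0.41189297, -0.01270772,  1.59701191,  0.00562512,
        1.13431423, -0.08220331]), 'qd': array([-0.00211169,  0.00031639,  0.00179533, -0.00222716,  0.00181536,
        0.00021286,  0.00158514]), 'joint_efforts': array([-3.50563660e-04, -5.87955987e+01,  6.41369987e-01, -2.91079849e+01,
       -5.38230571e-02,  1.85105600e-02,  1.30216481e-04]), 'eef_pos': array([ 0.26810988, -0.56405651,  0.24082657]), 'eef_rot': array([-7.57901310e-04,  9.75478459e-01,  2.20093489e-01, -2.41316659e-04]), 'contact_force': array([ 0.55845363, -0.37916503,  0.08715211]), 'ft_torque': array([-0.042602  , -0.02445963,  0.03048505]), 'finger_force': 0.0, 'width': 0.08783430297011413}
scene {'K': [[476.1609, 0.0, 321.393], [0.0, 476.1609, 248.9376], [0.0, 0.0, 1.0]], 'R': [[0.6342, 0.7732, -0.0043], [0.57, -0.4713, -0.6731], [-0.5224, 0.4244, -0.7396]], 't': [-0.3136, -0.1844, 1.1902]}
top {'K': [[453.3372, 0.0, 315.2481], [0.0, 453.3372, 243.8629], [0.0, 0.0, 1.0]], 'R': [[0.0721, -0.9974, 0.0041], [-0.9756, -0.0714, -0.2079], [0.2076, 0.011, -0.9781]], 't': [0.0378, 0.4592, 1.064]}
```

View pics/top0.png

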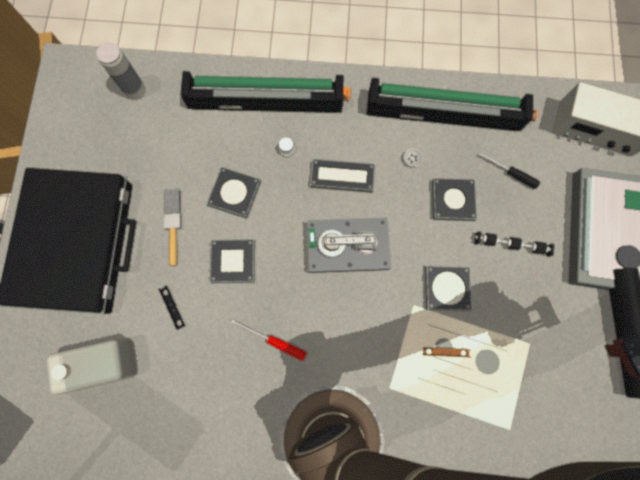

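View pics/scene0.png

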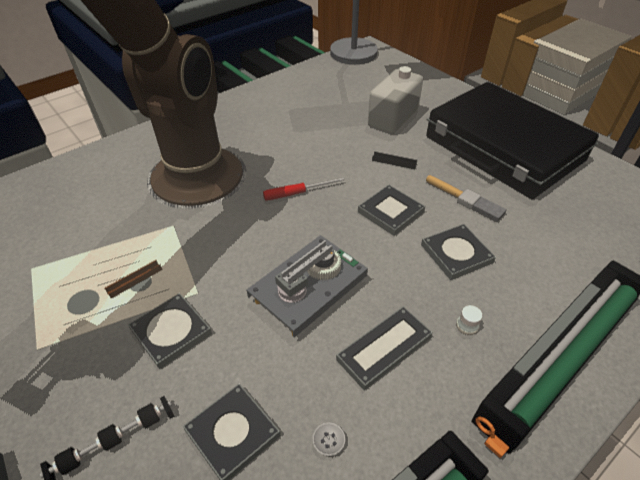

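The top view shows pale pockets: round (234,192), square (233,261), oblong (342,176), round (454,199) and (448,288). The drive unit, with the stay along the image columns, is at (348,241). The brown and black bars are decoys. I'll measure these next.

```bash
cat > h.py <<'E'
from bench import *
import cv2,numpy as np
def ray(cal,px,z):
    px=np.atleast_2d(px).astype(float)
    K,R,t=map(np.array,(cal["K"],cal["R"],cal["t"]))
    d=np.c_[px,np.ones(len(px))]@np.linalg.inv(K).T@R
    c=-R.T@t
    return c+d*((z-c[2])/d[:,2])[:,None]
def save(n,im,box=None,f=1):
    if box: im=im[box[1]:box[3],box[0]:box[2]]
    cv2.imwrite("pics/"+n,cv2.cvtColor(cv2.resize(im,None,fx=f,fy=f,interpolation=cv2.INTER_CUBIC),cv2.COLOR_RGB2BGR))
def tool():
    s=read_state();w,x,y,z=s["eef_rot"]
    from scipy.spatial.transform import Rotation as Ro
    return s,Ro.from_quat([x,y,z,w]).as_matrix()
E
python3 - <<'E'
from h import *
c=get_calibration("top");im=snapshot("top");s,R=tool();print(R.round(3))
g=cv2.cvtColor(im,cv2.COLOR_RGB2GRAY)
for n,p in dict(r1=(234,192),sq=(233,261),ob=(342,176),r2=(454,199),r3=(448,288)).items():
    m=(g>175).astype(np.uint8); 
    L=cv2.connectedComponents(m,connectivity=4)[1];mm=(L==L[p[1],p[0]]).astype(np.uint8)
    ct=max(cv2.findContours(mm,cv2.RETR_EXTERNAL,cv2.CHAIN_APPROX_NONE)[0],key=len)[:,0]
    w=ray(c,ct,.014)[:,:2]; r=cv2.minAreaRect((w*1000).astype(np.float32))
    print(n,m[p[1],p[0]],np.round(r[0],1),np.round(r[1],1),round(r[2],1),"area diam",round(2*np.sqrt(cv2.contourArea((w*1000).astype(np.float32))/np.pi),1))
    # slab outline
print("stay mid",ray(c,[[349,241],[326,242],[375,240]],.09))
save("unit.png",im,(290,200,410,290),6)
E
```

```text
[[ 0.903  0.429 -0.001]
 [ 0.429 -0.903  0.001]
 [-0.    -0.001 -1.   ]]
r1 1 [585.5 294.1] [63.  62.2] 6.0 area diam 63.3
sq 1 [404.7 277.7] [53.5 53.8] 4.2 area diam 58.8
ob 1 [653.   14.4] [124.   31.9] 89.2 area diam 67.2
r2 1 [ 609.3 -278.9] [53.  50.3] 46.2 area diam 51.0
r3 1 [ 380.5 -262.3] [68.1 79.4] 35.7 area diam 74.1
stay mid [[ 0.4590499  -0.00851638  0.09      ]
 [ 0.45267148  0.0455307   0.09      ]
 [ 0.46595504 -0.06971602  0.09      ]]
```

View pics/unit.png

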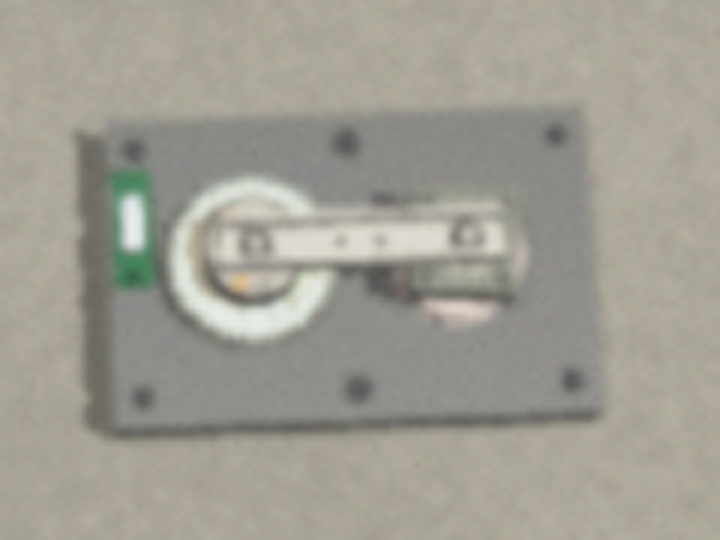

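Clutch over gear on the left shaft, seen near (332,240); block over pulley on the right, near (368,239). Pocket sizes: r1 is the pulley tray, r2 clutch, r3 gear (partly shadowed). I'll move above the stay.

>>> apply_moves(motion=[8.78,4.1,-4.2,0,0,8.78,4.1,-4.2,0,0,8.78,4.1,-4.2,0,0,8.78,4.1,-4.2,0,0,8.78,4.1,-4.2,0,0,8.78,4.1,-4.2,0,0,8.78,4.1,-4.2,0,0,8.78,4.1,-4.2,0,0,8.78,4.1,-4.2,0,0,8.78,4.1,-4.2,0,0,8.78,0,0,0,-10,8.78,0,0,0,-10,8.78,0,0,0,-10,8.78,0,0,0,-10,8.78,0,0,0,-10,8.78,0,0,0,-10,8.78,0,0,0,-9,8.78,0,0,0,0,8.78,0,0,0,0], squeeze=30)

```text
time_s: 2.52
eef_pos: [0.4582, -0.0092, 0.2416]
eef_rot: [-0.0, 0.681, 0.733, -0.0]
contact_force: [0.5, -0.1, 0.5]
width: 0.0877
finger_force: 0.0
```

```bash
python3 - <<'E'
from h import *
s,R=tool();c=get_calibration("wrist");im=snapshot("wrist")
print(s["time_s"],s["eef_pos"],R.round(3),s["joint_pos"].round(2))
print("cam",-np.array(c["R"]).T@c["t"],np.round(c["R"],3).tolist(),np.round(c["K"],1).tolist())
np.savez("w1.npz",**c);np.save("w1.npy",im);save("w1.png",im)
ct=get_calibration("top");a=ray(ct,[[332.5,240.5],[367.8,238.8]],.092);print(a,np.linalg.norm(a[0]-a[1]))
E
```

```text
2.525 [ 0.45820447 -0.0091972   0.24155259] [[-0.074  0.997 -0.   ]
 [ 0.997  0.074 -0.   ]
 [-0.    -0.    -1.   ]] [ 0.42  0.17 -0.57  1.95  0.11  1.05 -0.12]
cam [0.45238633 0.07146658 0.38534576] [[0.997, 0.073, 0.0], [0.07, -0.953, 0.295], [0.022, -0.294, -0.955]] [[356.2, 0.0, 319.2], [0.0, 356.2, 236.1], [0.0, 0.0, 1.0]]
[[ 0.45696565  0.03050711  0.092     ]
 [ 0.46715185 -0.05237495  0.092     ]] 0.08350564898299002
```

View pics/w1.png

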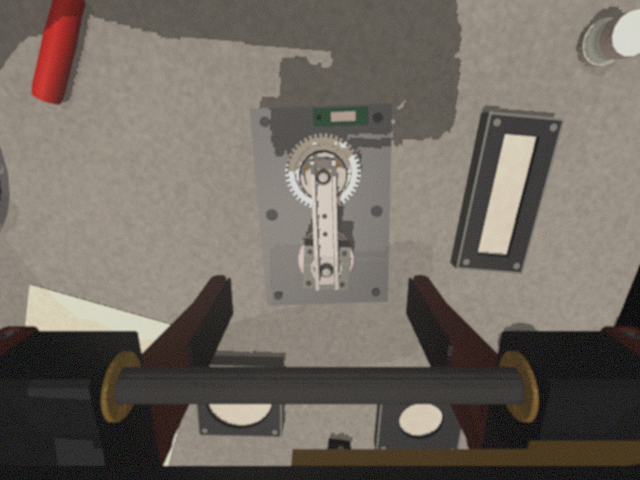

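The wrist view shows shaft tops at (323.5,177) and (326.5,269), with the stay between them. The stay tray pocket is centred near (507,194).

```bash
python3 - <<'E'
from h import *
c=dict(np.load("w1.npz"));im=np.load("w1.npy");s,R=tool()
a=ray(c,[[323.5,177],[326.5,269]],.092);print("shafts",a.round(4),np.linalg.norm(a[0]-a[1]))
d=a[0]-a[1];print("yaw of y",np.degrees(np.arctan2(-d[0],d[1])))
m=a.mean(0);print("mid",m,"tool delta cm",R.T@(m-s["eef_pos"])*100)
g=cv2.cvtColor(im,cv2.COLOR_RGB2GRAY);L=cv2.connectedComponents((g>170).astype(np.uint8),connectivity=4)[1]
mm=(L==L[194,507]).astype(np.uint8)
ct=max(cv2.findContours(mm,cv2.RETR_EXTERNAL,cv2.CHAIN_APPROX_NONE)[0],key=len)[:,0]
w=ray(c,ct,.014)[:,:2]*1000;r=cv2.minAreaRect(w.astype(np.float32));print("tray",r)
# stay outline
hsv=im[150:310,290:370];
E
```

```text
shafts [[ 0.4588  0.0319  0.092 ]
 [ 0.4678 -0.0489  0.092 ]] 0.08133369538400347
yaw of y 6.289679293133392
mid [ 0.46330455 -0.0084853   0.092     ] tool delta cm [ 0.02636379  0.51448358 14.95785755]
tray ((653.5272827148438, 14.872200012207031), (124.66355895996094, 31.017364501953125), 89.41743469238281)
```

>>> apply_moves(motion=[6,0,0.45,3,-2.4,5,0,0,4,0,4,0,0,4,0,4,0,0,2.35,0,4,0,0,0,0,1.0,0,0,0,0,1.0,0,0,0,0,1.0,0,0,0,0,1.0,0,0,0,0], squeeze=30)

```text
time_s: 3.7
eef_pos: [0.4635, -0.0088, 0.1092]
eef_rot: [0.001, 0.664, 0.748, 0.0]
contact_force: [-1.0, -0.8, 6.2]
width: 0.0197
finger_force: 30.0
```

>>> apply_moves(motion=[1,0,0,-1.5,0,1,0,0,-2.0,0,1,0,0,-2.5,3,1,0,0,0,4.3,1,0.65,4.74,0,0,1,0.65,4.74,0,0,1,0.65,4.74,0,0,1,0.65,4.74,0,0,1,0,0,3,0,1,0,0,4,0,1,0,0,3.5,0,1,0,0,1,0,1,0,0,0,0,1,0,0,0,0])

```text
time_s: 5.45
eef_pos: [0.6537, 0.0158, 0.0551]
eef_rot: [0.001, 0.71, 0.704, 0.001]
contact_force: [-0.7, 0.6, -0.8]
width: 0.0198
finger_force: 30.0
```

```bash
python3 - <<'E'
from h import *
s,R=tool();c=get_calibration("wrist");im=snapshot("wrist")
print(s["eef_pos"],R.round(3),s["contact_force"])
save("w2.png",im)
E
```

```text
[0.65372662 0.01577255 0.05508104] [[ 0.008  1.     0.003]
 [ 1.    -0.008  0.   ]
 [ 0.     0.003 -1.   ]] [-0.73037682  0.62876215 -0.84954279]
```

View pics/w2.png

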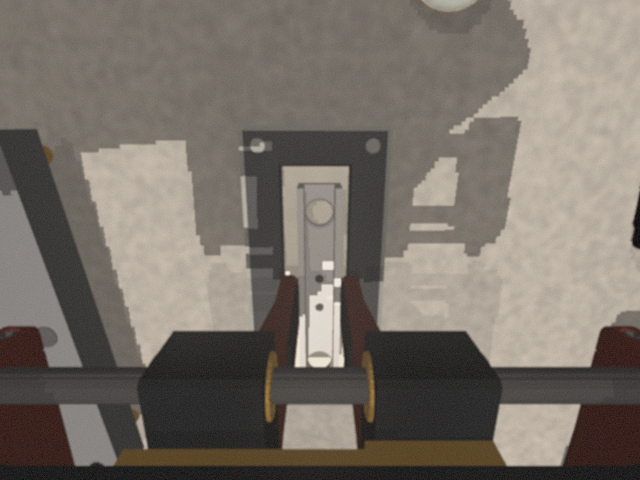

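Held stay seen at columns 303–341, with its end at row 183. The pocket end is at row 166 and its sides at columns 283 and 349, so it's roughly centred. Checking lengthwise by ray.

```bash
python3 - <<'E'
from h import *
c=get_calibration("wrist")
print(ray(c,[[319.5,212]],.0305),ray(c,[[303,184],[341,184]],.044),ray(c,[[283,166],[349,166]],.014),ray(c,[[283,166],[349,166]],.02))
E
```

```text
[[0.65439306 0.05687798 0.0305    ]] [[0.64729266 0.07262578 0.044     ]
 [0.66383441 0.07247576 0.044     ]] [[0.63594217 0.0772924  0.014     ]
 [0.66973185 0.07699103 0.014     ]] [[0.63653154 0.07792005 0.02      ]
 [0.66922429 0.07762847 0.02      ]]
```

>>> apply_moves(motion=[1,-0.15,-0.1,0.6,0,1,0,0,0.5,0,1,0,0,0.2,0,1,0,0,0.1,0,1,0,0,0,0,1,0,0,0,0])

```text
time_s: 6.25
eef_pos: [0.6514, 0.0139, 0.0412]
eef_rot: [0.0, 0.71, 0.704, -0.0]
contact_force: [-7.5, -2.9, 17.9]
width: 0.0198
finger_force: 30.0
```

>>> apply_moves(motion=[2.6,0,0,0,0,3.4,0,0,0,0,3.4,0,0,0,0,3.4,0,0,-1,0,5,0,0,-5,0,7,0,0,-6,0,7,0.4,-4.8,-5,0,7,0.4,-4.8,0,0,7,0.4,-4.8,0,0,7,0.5,-4.8,0,0,7,0,0,0,-7,7,0,0,0,0,7,0,0,0,0])

```text
time_s: 7.88
eef_pos: [0.465, 0.0323, 0.2043]
eef_rot: [0.0, 0.667, 0.745, 0.0]
contact_force: [-0.3, 1.0, 0.0]
width: 0.0698
finger_force: 0.0
```

```bash
python3 - <<'E'
from h import *
s,R=tool();c=get_calibration("wrist");im=snapshot("wrist")
print(s["eef_pos"],R.round(3),s["contact_force"])
np.savez("w3.npz",**c);np.save("w3.npy",im)
save("w3.png",im)
E
```

```text
[0.46496361 0.03228367 0.20430067] [[-0.111  0.994  0.   ]
 [ 0.994  0.111  0.   ]
 [ 0.     0.    -1.   ]] [-0.33522652  0.95301266  0.00665078]
```

View pics/w3.png

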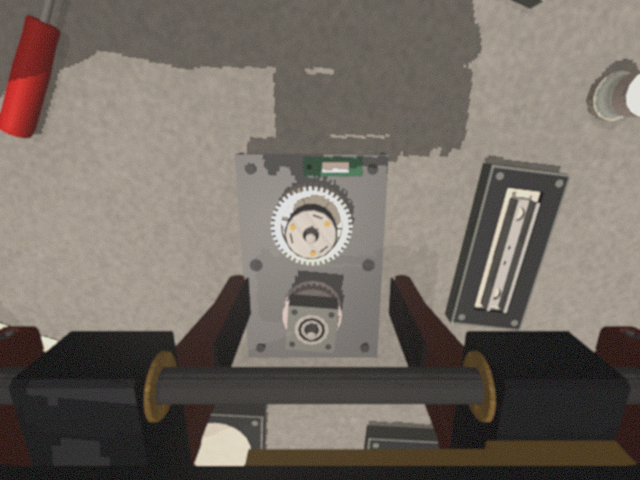

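The stay sits in its pocket at (510,250). The clutch top is at (311,234), with the shaft at (311,237). The block's bore is at (312,329) and its sides are aligned with the image.

```bash
python3 - <<'E'
from h import *
c=dict(np.load("w3.npz"));im=np.load("w3.npy");s,R=tool()
a=ray(c,[[311,237],[312,329]],.092);b=ray(c,[[311.5,233],[312.5,329]],.082);print(a.round(4),b.round(4))
for p in (*a,*b): print((R.T@(p-s["eef_pos"])*100).round(2))
save("w3c.png",im,(250,170,380,370),3)
E
```

```text
[[ 0.4588  0.0327  0.092 ]
 [ 0.4679 -0.0457  0.092 ]] [[ 0.459   0.0329  0.082 ]
 [ 0.4687 -0.0518  0.082 ]]
[ 0.1  -0.6  11.21]
[-7.79 -0.58 11.21]
[ 0.12 -0.58 12.21]
[-8.4  -0.56 12.21]
```

View pics/w3c.png

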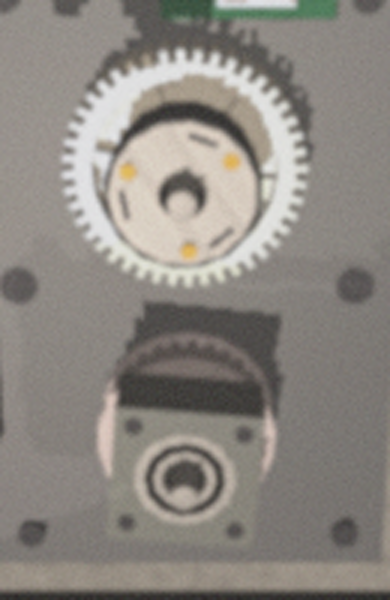

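Rounding the grasp: clutch centre (0.459, 0.0325).

>>> apply_moves(motion=[6.5,0.1,-0.6,3,0,6.2,0,0,5,0,6.2,0,0,3.6,0,6.2,0,0,0.1,0,6.2,0,0,0,0,3.6,0,0,0,0,3.6,0,0,0,0,3.6,0,0,0,0,3.6,0,0,0,0,3.6,0,0,-2,0,3.6,0,0,-3,0,3.6,0,0,-3,0])

```text
time_s: 9.43
eef_pos: [0.458, 0.0326, 0.1679]
eef_rot: [-0.0, 0.666, 0.746, -0.0]
contact_force: [0.9, -0.3, -2.0]
width: 0.0407
finger_force: 30.0
```

>>> apply_moves(motion=[3.6,-4.7,1.6,0,0,3.6,-4.7,1.6,0,0,3.6,-4.7,1.6,0,0,3.6,-4.7,1.6,0,0,3.6,-4.7,1.6,0,0,3.6,-4.7,1.7,0,0,3.6,-4.4,1.7,0,0,3.6,0,0,0,0,3.6,0,0,0,0])

```text
time_s: 10.55
eef_pos: [0.6083, -0.2774, 0.1666]
eef_rot: [-0.001, 0.666, 0.746, 0.0]
contact_force: [-0.7, 0.2, -1.7]
width: 0.0409
finger_force: 30.0
```

```bash
cat >> h.py <<'E'
def blobs(n,thr=170):
    im=snapshot(n);c=get_calibration(n)
    g=cv2.cvtColor(im,cv2.COLOR_RGB2GRAY);out=[]
    for ct in cv2.findContours((g>thr).astype(np.uint8),cv2.RETR_EXTERNAL,cv2.CHAIN_APPROX_NONE)[0]:
        ct=ct[:,0]
        if len(ct)<40: continue
        w=(ray(c,ct,.014)[:,:2]*1000).astype(np.float32);r=cv2.minAreaRect(w)
        if 35<min(r[1]) and max(r[1])<100: out.append(r);print(n,ct.mean(0).round(),np.round(r[0],1),np.round(r[1],1),round(r[2],1))
    return im,c
E
python3 - <<'E'
from h import *
s,R=tool();print(s["eef_pos"],R.round(3))
blobs("top"); im,c=blobs("wrist",150); save("w4.png",im)
E
```

```text
[ 0.60828456 -0.27744454  0.16661204] [[-0.114  0.993 -0.001]
 [ 0.993  0.114  0.001]
 [ 0.001 -0.001 -1.   ]]
top [448. 288.] [ 375.1 -265.5] [79.6 80.2] 4.2
top [331. 242.] [469.3  30.6] [68.6 69.4] 49.3
top [454. 199.] [ 608.5 -278.2] [51.4 52.4] 4.2
top [628. 164.] [ 735.7 -731.4] [47.6 66.8] 4.2
wrist [319. 225.] [ 608.4 -276.6] [55.5 51. ] 6.6
wrist [ 41. 178.] [ 377.1 -266. ] [80.6 71.8] 81.8
```

View pics/w4.png

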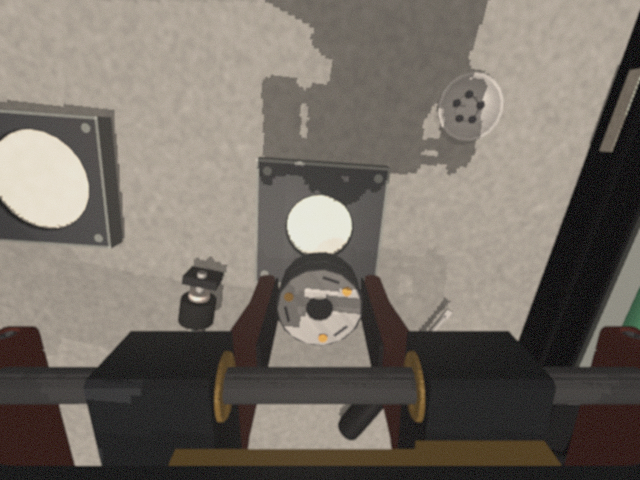

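Clutch held upright above its pocket (319,225). TCP and pocket agree within 1 mm, so I'll lower it.

>>> apply_moves(motion=[3.6,0,0,4,0,3.6,0,0,5,0,3.6,0,0,2.7,0,3.6,0,0,0.3,0,3.6,0,0,0.2,0,3.6,0,0,0.2,0,3.6,0,0,0,0,3.6,0,0,0,0])

```text
time_s: 11.65
eef_pos: [0.609, -0.2785, 0.0438]
eef_rot: [0.0, 0.666, 0.746, 0.0]
contact_force: [0.2, 0.7, -1.7]
width: 0.0405
finger_force: 30.0
```

>>> apply_moves(motion=[3.6,0,0,0.15,0,3.6,0,0,0.1,0,3.6,0,0,0,0,3.6,0,0,0,0])

```text
time_s: 12.15
eef_pos: [0.609, -0.2784, 0.0421]
eef_rot: [0.0, 0.666, 0.746, -0.0]
contact_force: [-4.4, 1.4, 10.0]
width: 0.0406
finger_force: 30.0
```

>>> apply_moves(motion=[4.8,0,0,0,0,5.4,0,0,0,0,5.4,0,0,0,0,5.6,0,0,-1,0,6.2,0,0,-5,0,6.2,0,0,-5,0,6.2,4.8,-2.3,-3,0,6.2,4.9,-2.3,0,0,6.2,4.9,-2.3,0,0,6.2,4.8,-2.3,0,0,6.2,4.8,-2.2,0,0,6.2,0,0,0,4,6.2,0,0,0,0,6.2,0,0,0,0])

```text
time_s: 13.9
eef_pos: [0.4683, -0.0513, 0.181]
eef_rot: [0.0, 0.691, 0.723, 0.0]
contact_force: [-0.5, -0.1, 0.9]
width: 0.062
finger_force: 0.0
```

```bash
python3 - <<'E'
from h import *
s,R=tool();print(s["eef_pos"],R.round(3)); p=np.array([.4685,-.0508,.0875]);print(R.T@(p-s["eef_pos"])*100)
im,c=blobs("wrist",150); np.savez("w5.npz",**c)
save("w5.png",im)
E
```

```text
[ 0.46834288 -0.0513035   0.18095639] [[-0.045  0.999  0.001]
 [ 0.999  0.045 -0.   ]
 [-0.     0.001 -1.   ]]
[0.05201386 0.01282847 9.3456339 ]
wrist [238. 421.] [ 391.6 -282.3] [60.1 39.7] 72.7
wrist [277. 318.] [ 435.5 -155.5] [36.3 48.5] 79.6
wrist [313. 238.] [463.  -71.4] [57.2 45.3] 2.5
wrist [310. 118.] [457.1  32.8] [77.9 78. ] 66.0
```

View pics/w5.png

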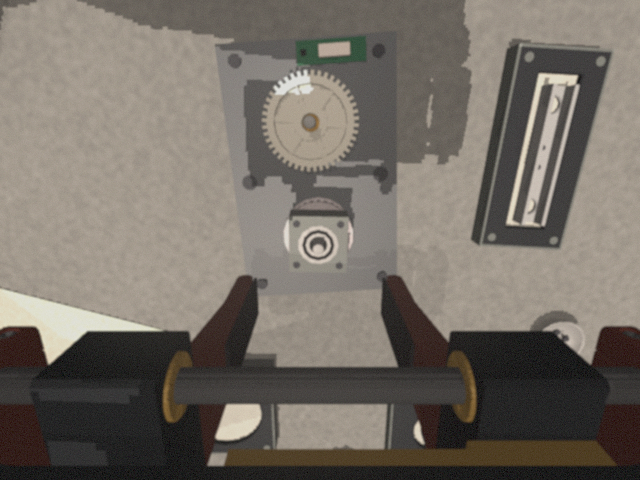

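Block seen square to the image, bore at (318,243); gear free-standing at (311,121). Grasp the block.

>>> apply_moves(motion=[6.2,0.05,0,4,0,6.2,0,0,3.3,0,6.2,0,0,2,0,6.2,0,0,0,0,6.2,0,0,0,0,3.6,0,0,0,0,3.6,0,0,0,0,3.6,0,0,0,0,3.6,0,0,0,0,3.6,0,0,-2,0,3.6,0,0,-3,0,3.6,0,0,-3.5,0,3.6,0,0,0,0])

```text
time_s: 15.58
eef_pos: [0.4693, -0.0504, 0.1747]
eef_rot: [0.002, 0.691, 0.722, 0.001]
contact_force: [1.1, 0.1, -1.4]
width: 0.0416
finger_force: 30.0
```

>>> apply_moves(motion=[3.6,5.5,-0.8,0,0,3.6,5.5,-0.8,0,0,3.6,5.5,-0.8,0,0,3.6,5.5,-0.8,0,0,3.6,5.5,-0.8,0,0,3.6,5.6,-0.9,0,0,3.6,0,0,0,-1.6,3.6,0,0,0,0,3.6,0,0,0,0])

```text
time_s: 16.7
eef_pos: [0.4047, 0.2765, 0.172]
eef_rot: [0.0, 0.682, 0.731, -0.001]
contact_force: [0.5, -0.5, -1.1]
width: 0.0416
finger_force: 30.0
```

```bash
python3 - <<'E'
from h import *
s,R=tool();print(s["eef_pos"],R.round(3))
im,c=blobs("wrist",150)
save("w6.png",im);blobs("top")
E
```

```text
[0.40472906 0.27651634 0.17200355] [[-0.069  0.998 -0.001]
 [ 0.998  0.069 -0.001]
 [-0.001 -0.001 -1.   ]]
wrist [269. 427.] [365.1  48. ] [44.6 58.6] 2.5
wrist [319. 222.] [404.8 276.7] [56.7 53.5] 4.0
top [448. 288.] [ 375.1 -265.4] [79.6 80.3] 4.2
top [366. 242.] [478.2 -57.7] [57.4 58.9] 48.9
top [332. 242.] [469.3  29.3] [70. 71.] 4.2
top [234. 191.] [590.  290.7] [66.9 57.2] 54.6
```

View pics/w6.png

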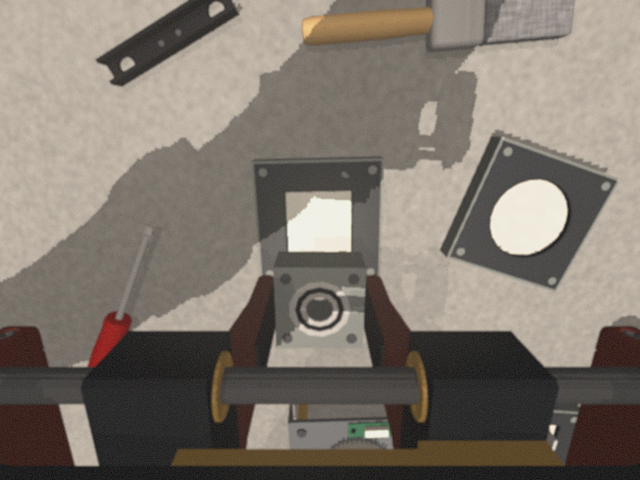

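Block level, square pocket centred at (319,222) and aligned. Lower it.

>>> apply_moves(motion=[3.6,0.05,0,4,0,3.6,0,0,5,0,3.6,0,0,3.2,0,3.6,0,0,0.3,0,3.6,0,0,0.2,0,3.6,0,0,0.2,0,3.6,0,0,0,0,3.6,0,0,0,0])

```text
time_s: 17.8
eef_pos: [0.4047, 0.2788, 0.0442]
eef_rot: [0.0, 0.681, 0.732, 0.0]
contact_force: [1.5, 0.2, -0.6]
width: 0.0413
finger_force: 30.0
```

>>> apply_moves(motion=[3.6,-0.1,0,0.15,0,3.6,0,0,0.1,0,3.6,0,0,0,0,3.6,0,0,0,0])

```text
time_s: 18.3
eef_pos: [0.4046, 0.2777, 0.0422]
eef_rot: [0.001, 0.681, 0.732, 0.0]
contact_force: [-2.8, -3.7, 15.2]
width: 0.0416
finger_force: 30.0
```

>>> apply_moves(motion=[4.8,0,0,0,0,5.4,0,0,0,0,5.4,0,0,0,0,5.6,0,0,-1,0,8.78,0,0,-5,0,8.78,0,0,-5,0,8.78,-4.9,0.7,-3,0,8.78,-5,0.7,0,0,8.78,-5,0.7,0,0,8.78,-5,0.8,0,0,8.78,-4.9,0.8,0,0,8.78,0,0,0,0,8.78,0,0,0,0])

```text
time_s: 19.92
eef_pos: [0.4591, 0.0337, 0.1815]
eef_rot: [-0.0, 0.681, 0.732, 0.0]
contact_force: [0.1, 0.4, 0.5]
width: 0.0879
finger_force: 0.0
```

```bash
python3 - <<'E'
from h import *
c5=dict(np.load("w5.npz"));print("gear from w5",ray(c5,[[311,121]],.06))
s,R=tool();print(s["eef_pos"],R.round(3))
c=get_calibration("wrist");im=snapshot("wrist")
save("w7.png",im,(180,100,460,360),2.5)
E
```

```text
gear from w5 [[0.458983   0.03262387 0.06      ]]
[0.4590566  0.03374281 0.18154595] [[-0.072  0.997  0.   ]
 [ 0.997  0.072  0.001]
 [ 0.     0.    -1.   ]]
```

View pics/w7.png

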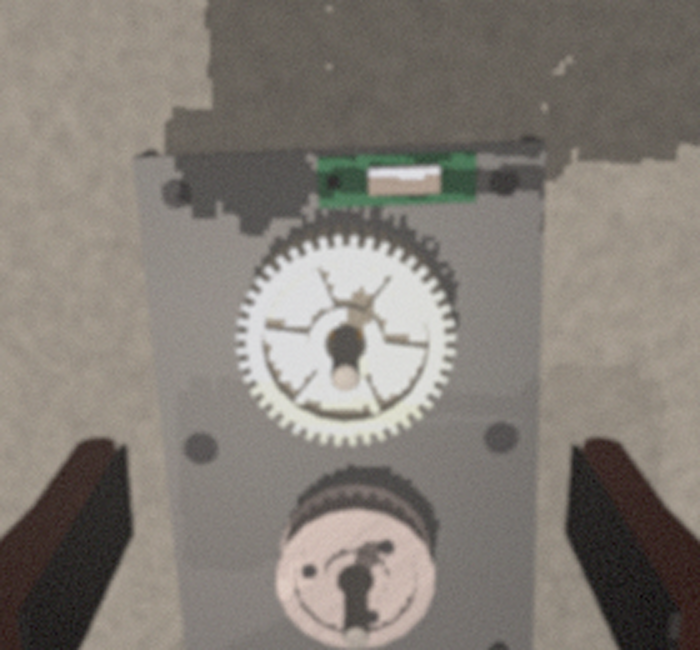

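Gear centred at crop (347,339), in line with the jaws; the pulley lies on the lower shaft. Grasp the gear.

>>> apply_moves(motion=[8.78,-0.1,0,5,0,8.78,0,0,4.4,0,8.78,0,0,2,0,8.78,0,0,0,0,8.78,0,0,0,0,6.2,0,0,0,0,6.2,0,0,0,0,6.2,0,0,0,0,6.2,0,0,0,0,6.2,0,0,-2,0,6.2,0,0,-3,0,6.2,0,0,-3.5,0,6.2,0,0,0,0])

```text
time_s: 21.6
eef_pos: [0.4607, 0.0321, 0.1542]
eef_rot: [0.002, 0.681, 0.732, 0.001]
contact_force: [0.3, -0.9, -1.5]
width: 0.0679
finger_force: 30.0
```

>>> apply_moves(motion=[6.2,-4.8,-1.7,0,0,6.2,-4.8,-1.7,0,0,6.2,-4.9,-1.8,0,0,6.2,-4.9,-1.8,0,0,6.2,-4.9,-1.8,0,0,6.2,-4.8,-1.7,0,0,6.2,0,0,0,0,6.2,0,0,0,0])

```text
time_s: 22.6
eef_pos: [0.3751, -0.2651, 0.1513]
eef_rot: [-0.001, 0.681, 0.732, 0.0]
contact_force: [0.3, 0.6, -1.9]
width: 0.0681
finger_force: 30.0
```

```bash
python3 - <<'E'
from h import *
s,R=tool();print(s["eef_pos"],R.round(3))
im,c=blobs("wrist",150)
save("w8.png",im);blobs("top")
E
```

```text
[ 0.37507572 -0.26509768  0.15128273] [[-0.072  0.997 -0.001]
 [ 0.997  0.072  0.001]
 [ 0.001 -0.001 -1.   ]]
wrist [615. 274.] [ 630.7 -286.9] [39.8 40.5] 19.0
wrist [295. 220.] [ 353.1 -253.9] [44.8 36.4] 18.5
top [ 37. 328.] [204.1 733.7] [37.  84.3] 85.0
top [ 19. 316.] [228.7 779.3] [74.7 36.4] 88.3
top [447. 290.] [ 372.  -256.9] [79.5 52.5] 22.7
top [365. 240.] [482.2 -51.8] [43.1 57.2] 49.0
top [115. 153.] [667.2 621.2] [99.  43.4] 2.8
```

View pics/w8.png

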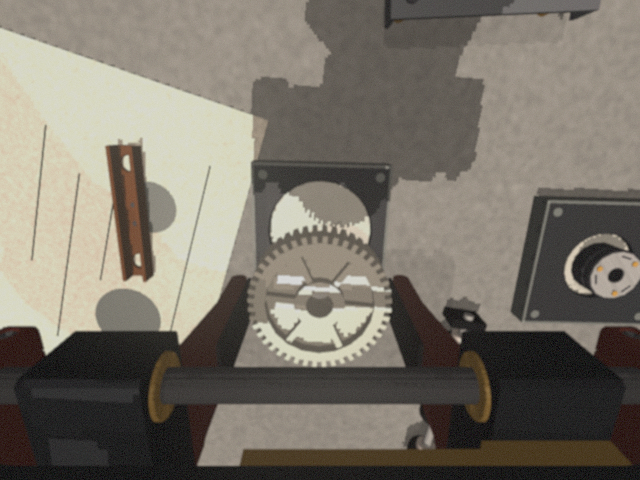

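Gear level above the large pocket (cols 270–370, centred); clutch seated at (600,265). Lower.

>>> apply_moves(motion=[6.2,0,0,4,0,6.2,0,0,4,0,6.2,0,0,2.2,0,6.2,0,0,0.3,0,6.2,0,0,0.2,0,6.2,0,0,0,0,6.2,0,0,0,0])

```text
time_s: 23.58
eef_pos: [0.3759, -0.2661, 0.0459]
eef_rot: [0.001, 0.681, 0.732, 0.0]
contact_force: [0.2, 0.3, -1.1]
width: 0.0676
finger_force: 30.0
```

>>> apply_moves(motion=[6.2,0,0,0.15,0,6.2,0,0,0.1,0,6.2,0,0,0,0,6.2,0,0,0,0])

```text
time_s: 24.08
eef_pos: [0.3754, -0.2658, 0.0426]
eef_rot: [-0.0, 0.681, 0.732, -0.0]
contact_force: [-0.4, -0.4, -0.9]
width: 0.0678
finger_force: 30.0
```

>>> apply_moves(motion=[6.2,0,0,0.1,0,6.2,0,0,0.05,0,6.2,0,0,0,0,6.2,0,0,0,0])

```text
time_s: 24.58
eef_pos: [0.3756, -0.2658, 0.0418]
eef_rot: [0.0, 0.681, 0.732, -0.0]
contact_force: [-2.7, 2.1, 9.7]
width: 0.0679
finger_force: 30.0
```

>>> apply_moves(motion=[7.4,0,0,0,0,8,0,0,0,0,8,0,0,0,0,8,0,0,-1,0,8,0,0,-5,0,8,0,0,-5,0,8,5.2,2.7,-3,0,8,5.2,2.7,0,0,8,5.2,2.7,0,0,8,5.2,2.7,0,0,8,0,0,0,0,8,0,0,0,0])

```text
time_s: 26.08
eef_pos: [0.4667, -0.0537, 0.1798]
eef_rot: [0.0, 0.681, 0.732, -0.0]
contact_force: [-0.4, -0.3, -1.0]
width: 0.0799
finger_force: 0.0
```

```bash
python3 - <<'E'
from h import *
s,R=tool();print(s["eef_pos"],R.round(3))
c=get_calibration("wrist");im=snapshot("wrist")
K=np.array(c["K"])
for p in ([.4685,-.0508,.06],[.4685,-.0508,.092]):
    q=K@(np.array(c["R"])@p+c["t"]);q=q[:2]/q[2];print(q); cv2.circle(im,tuple(int(v) for v in q.round()),1,(255,0,0),-1)
save("w9.png",im,(220,140,420,340),3)
E
```

```text
[ 0.46673279 -0.05369982  0.17984197] [[-0.073  0.997 -0.   ]
 [ 0.997  0.073 -0.001]
 [-0.001 -0.    -1.   ]]
[321.66819199 231.93246477]
[321.96523978 245.20132985]
```

View pics/w9.png

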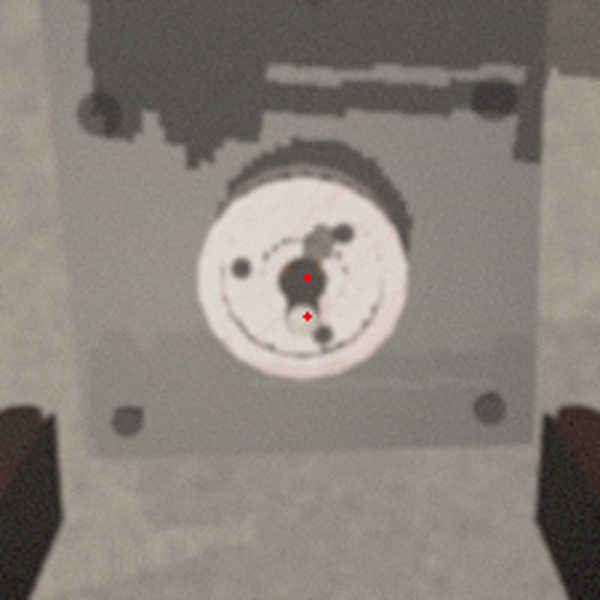

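Pulley centred at crop (303,279), about 1 mm left of the prediction. Grasp it and carry it to the tray.

>>> apply_moves(motion=[8,0.3,0.1,5,0,8,0,0,4.2,0,8,0,0,2,0,8,0,0,0,0,8,0,0,0,0,4.8,0,0,0,0,4.8,0,0,0,0,4.8,0,0,0,0,4.8,0,0,0,0,4.8,0,0,0,0,4.8,0,0,-2,0,4.8,0,0,-3,0,4.8,0,0,-3.5,0,4.8,0,0,0,0])

```text
time_s: 27.88
eef_pos: [0.4692, -0.0503, 0.1546]
eef_rot: [0.002, 0.681, 0.732, 0.001]
contact_force: [-0.2, 0.0, -0.9]
width: 0.0536
finger_force: 30.0
```

>>> apply_moves(motion=[4.8,4.8,2,0,0,4.8,4.8,2,0,0,4.8,4.8,2,0,0,4.8,4.8,2,0,0,4.8,4.8,2.1,0,0,4.8,4.8,2.1,0,0,4.8,4.7,2.1,0,0,4.8,0,0,0,0,4.8,0,0,0,0])

```text
time_s: 29.0
eef_pos: [0.5856, 0.2936, 0.1507]
eef_rot: [-0.0, 0.681, 0.732, -0.001]
contact_force: [-0.3, 0.3, -1.2]
width: 0.0538
finger_force: 30.0
```

```bash
python3 - <<'E'
from h import *
s,R=tool();print(s["eef_pos"],R.round(3))
im,c=blobs("wrist",150);g=im[:,:,0]
# pocket: rows above the part
for r in range(180,260,6):
    x=np.where(im[r,250:390].min(1)>140)[0]+250
    if len(x): print(r,x.min(),x.max(),ray(c,[[x.min()-.5,r],[x.max()+.5,r]],.014)[:,:2].round(4).tolist())
blobs("top")
cv2.imwrite("pics/w10.png",im[:,:,::-1])
E
```

```text
[0.58558919 0.29356373 0.15070773] [[-0.072  0.997 -0.002]
 [ 0.997  0.072 -0.002]
 [-0.002 -0.002 -1.   ]]
wrist [293. 424.] [572.1  87.6] [91.2 52.2] 4.2
wrist [320. 229.] [584.4 299.1] [67.6 51.4] 4.1
192 307 328 [[0.5736, 0.3225], [0.591, 0.3237]]
198 292 389 [[0.5619, 0.3168], [0.64, 0.3224]]
204 285 347 [[0.5566, 0.3115], [0.607, 0.3151]]
210 281 353 [[0.5535, 0.3064], [0.6123, 0.3106]]
216 278 357 [[0.5513, 0.3012], [0.6161, 0.3058]]
222 277 359 [[0.5507, 0.2961], [0.6182, 0.3009]]
228 277 389 [[0.5509, 0.291], [0.6433, 0.2976]]
234 278 389 [[0.5519, 0.2859], [0.6439, 0.2925]]
240 280 389 [[0.5537, 0.2808], [0.6446, 0.2874]]
246 282 389 [[0.5556, 0.2757], [0.6453, 0.2822]]
252 380 389 [[0.6376, 0.2763], [0.646, 0.2769]]
258 378 389 [[0.6366, 0.2708], [0.6467, 0.2716]]
top [450. 290.] [ 371.8 -276.5] [56.7 81.1] 71.3
top [455. 200.] [ 608.6 -279.6] [51.4 50.3] 4.2
top [235. 192.] [586.6 285.4] [49.7 72.1] 72.7
```

>>> apply_moves(motion=[4.8,-0.1,-0.1,4,0,4.8,0,0,4,0,4.8,0,0,2.2,0,4.8,0,0,0.3,0,4.8,0,0,0.2,0,4.8,0,0,0,0,4.8,0,0,0,0])

```text
time_s: 29.98
eef_pos: [0.586, 0.2935, 0.0467]
eef_rot: [0.0, 0.681, 0.732, 0.001]
contact_force: [-0.2, -0.1, -0.6]
width: 0.0538
finger_force: 30.0
```

>>> apply_moves(motion=[4.8,0,0,0.1,0,4.8,0,0,0.1,0,4.8,0,0,0,0,4.8,0,0,0,0])

```text
time_s: 30.48
eef_pos: [0.5854, 0.2932, 0.0436]
eef_rot: [-0.0, 0.681, 0.732, -0.0]
contact_force: [-0.0, 0.5, -1.0]
width: 0.0538
finger_force: 30.0
```

>>> apply_moves(motion=[4.8,0,0,0.15,0,4.8,0,0,0.1,0,4.8,0,0,0,0,4.8,0,0,0,0])

```text
time_s: 30.98
eef_pos: [0.5855, 0.2933, 0.0422]
eef_rot: [0.0, 0.681, 0.732, 0.0]
contact_force: [-2.2, -2.2, 7.1]
width: 0.0536
finger_force: 30.0
```

Seated. Release, rise and back off to the middle for a final check.

>>> apply_moves(motion=[6,0,0,0,0,6.6,0,0,0,0,6.6,0,0,0,0,6.6,0,0,-1,0,8,0,0,-5,0,8,0,0,-6,0,8,0,0,-6,0,8,-5,-2,-4,0,8,-5,-2,0,0,8,-5,-2,0,0,8,-5,-2,0,0,8,0,0,0,0,8,0,0,0,0])

```text
time_s: 32.6
eef_pos: [0.5214, 0.092, 0.2592]
eef_rot: [0.0, 0.681, 0.732, 0.001]
contact_force: [0.1, 0.6, 0.1]
width: 0.08
finger_force: 0.0
```

```bash
python3 - <<'E'
from h import *
s,R=tool();print(s["time_s"],s["eef_pos"],s["contact_force"])
save("end.png",snapshot("top"),(190,140,500,330),2.5)
E
```

```text
32.6 [0.52137365 0.09196131 0.25922881] [0.11875808 0.62442874 0.07933859]
```

View pics/end.png

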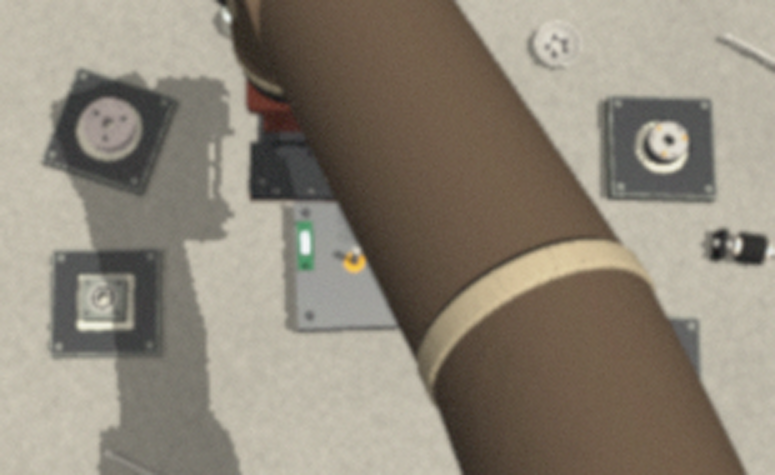

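Pulley (108,127), block (105,303) and clutch (665,145) all sit in their pockets. The arm hides the stay and gear: the stay was seen seated earlier, and the gear reached the pocket floor with contact force before release.

```bash
python3 -c "
from bench import *
print(finish_job())"
```

```text
the job is handed in; nothing more can be done
None
```

I set all five parts down in their own trays, released them and handed the job in at about 33 s. The last picture shows the clutch, block and pulley seated. The stay was seen seated earlier, and the gear's seating is judged only from its contact force and height. The hand-in gave no verdict.

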